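# Weigh in and pack a gift tin of pralines

### The job

Make up a gift tin on the counter scale: while the tin is still empty, press the green key to zero the scale, then pack every praline from the tray into the tin as one close-packed hexagonal layer, standing upright on the tin's floor: the gold-capped one in the very middle and all the others in the ring round it, each snug against the middle one and against at least one neighbour in the ring. Only when all are packed, key in their price code, amber, blue, amber again, and then red to print the ticket, each key fully down and let up again before the next; leave the price card, jar and dish where they are.

Things in the scene. Friction and masses are not known exactly. Their poses are not given: they have to be found in the camera images.
- praline_gold: dark chocolate praline with a golden yellow cap (always there): a solid round body 46 mm across and 20 mm high, its lower edge bevelled by 4 mm, and on it an upright cylindrical cap 18 mm across and 24 mm high to hold it by (44 mm high in all; 50 g nominal). Origin: centre of its underside; z up through the cap
- praline_pink1: dark chocolate praline with a pink cap (may be absent): a solid round body 46 mm across and 20 mm high, its lower edge bevelled by 4 mm, and on it an upright cylindrical cap 18 mm across and 24 mm high to hold it by (44 mm high in all; 50 g nominal). Origin: centre of its underside; z up through the cap
- praline_pink2: dark chocolate praline with a pink cap (may be absent): a solid round body 46 mm across and 20 mm high, its lower edge bevelled by 4 mm, and on it an upright cylindrical cap 18 mm across and 24 mm high to hold it by (44 mm high in all; 50 g nominal). Origin: centre of its underside; z up through the cap
- praline_mint1: dark chocolate praline with a mint green cap (may be absent): a solid round body 46 mm across and 20 mm high, its lower edge bevelled by 4 mm, and on it an upright cylindrical cap 18 mm across and 24 mm high to hold it by (44 mm high in all; 50 g nominal). Origin: centre of its underside; z up through the cap
- praline_mint2: dark chocolate praline with a mint green cap (may be absent): a solid round body 46 mm across and 20 mm high, its lower edge bevelled by 4 mm, and on it an upright cylindrical cap 18 mm across and 24 mm high to hold it by (44 mm high in all; 50 g nominal). Origin: centre of its underside; z up through the cap
- praline_blue1: dark chocolate praline with a light blue cap (may be absent): a solid round body 46 mm across and 20 mm high, its lower edge bevelled by 4 mm, and on it an upright cylindrical cap 18 mm across and 24 mm high to hold it by (44 mm high in all; 50 g nominal). Origin: centre of its underside; z up through the cap
- praline_blue2: dark chocolate praline with a light blue cap (may be absent): a solid round body 46 mm across and 20 mm high, its lower edge bevelled by 4 mm, and on it an upright cylindrical cap 18 mm across and 24 mm high to hold it by (44 mm high in all; 50 g nominal). Origin: centre of its underside; z up through the cap
- tray: white serving tray, 216 mm (x) by 226 mm (y), floor 4 mm thick, rim 14 mm high and 4 mm thick; fixed. Origin: centre of its underside. The pralines stand on it at the start, caps up, centres 50 mm or more apart
- scale: grey counter scale, fixed: housing 240 mm (x) by 290 mm (y), its top 45 mm above the counter. Origin: centre of its underside, at counter height. A round plate of 84 mm radius, 8 mm high, stands on it centred at local (0, +55) mm and carries the tin; a row of four keys 48 mm apart runs along local x at local y = -105 mm, in an order that differs from start to start
- tin_floor (a point): centre of the inner floor of the open round steel tin, which is held firmly on the scale's plate: inner diameter 150 mm, wall 2.5 mm thick rising 23 mm above this point; 56 mm above the counter. It has room for seven pralines in one layer: one in the middle, six round it
- key_green (a joint): travel of the green round spring key of the scale, m: 0 up, 0.006 fully down (about 5 N); springs back. It counts as pressed beyond 0.0045
- key_green_top (a point): centre of the top of the green key (24 mm across; pushed straight down), which zeroes the scale
- key_amber (a joint): travel of the amber round spring key of the scale, m: 0 up, 0.006 fully down (about 5 N); springs back. It counts as pressed beyond 0.0045
- key_amber_top (a point): centre of the top of the amber key (24 mm across; pushed straight down), which is part of the price code
- key_blue (a joint): travel of the blue round spring key of the scale, m: 0 up, 0.006 fully down (about 5 N); springs back. It counts as pressed beyond 0.0045
- key_blue_top (a point): centre of the top of the blue key (24 mm across; pushed straight down), which is part of the price code
- key_red (a joint): travel of the red round spring key of the scale, m: 0 up, 0.006 fully down (about 5 N); springs back. It counts as pressed beyond 0.0045
- key_red_top (a point): centre of the top of the red key (24 mm across; pushed straight down), which prints the ticket
- price_card: bystander: white price card 80 mm wide and 67 mm high on a wooden foot 30 by 70 mm. Origin: centre of its underside
- jar: bystander: amber glass jar, 72 mm across and 110 mm high. Origin: centre of its underside
- dish: bystander: small blue bowl, 100 mm across and 35 mm high. Origin: centre of its underside
There are look-alikes about, which are no part of the job. What is shaped like the praline_pink2 but white is not meant. What is shaped like the praline_mint1 but white is not meant.

How it is judged (in metres and radians):
On the way, in this order (a step that is already met when the one before it is completed fails the run):
1. the green key is pressed while every praline is still outside the tin (value of joint key_green above 0.0045 m and value of joint each of key_amber, key_blue, key_red below 0.002 m and horizontal distance between each of praline_gold, praline_pink1, praline_pink2, praline_mint1, praline_mint2, praline_blue1, praline_blue2 and tin_floor above 0.1 m), for 0.05 s.
2. all pralines that are there are close-packed in the tin, let go (horizontal distance between praline_gold and tin_floor below 0.008 m and z of each of praline_gold, praline_pink1, praline_pink2, praline_mint1, praline_mint2, praline_blue1, praline_blue2 in the frame of tin_floor below 0.005 m and angle between each of praline_gold, praline_pink1, praline_pink2, praline_mint1, praline_mint2, praline_blue1, praline_blue2's own z axis and vertical below 0.12 rad and horizontal distance between each of praline_pink1, praline_pink2, praline_mint1, praline_mint2, praline_blue1, praline_blue2 and praline_gold below 0.053 m and horizontal distance between each of praline_pink1, praline_pink2, praline_mint1, praline_mint2, praline_blue1, praline_blue2 and tin_floor below 0.056 m and (horizontal distance between praline_pink1 and praline_pink2 below 0.054 m or horizontal distance between praline_pink1 and praline_mint1 below 0.054 m or horizontal distance between praline_pink1 and praline_mint2 below 0.054 m or horizontal distance between praline_pink1 and praline_blue1 below 0.054 m or horizontal distance between praline_pink1 and praline_blue2 below 0.054 m) and (horizontal distance between praline_pink2 and praline_pink1 below 0.054 m or horizontal distance between praline_pink2 and praline_mint1 below 0.054 m or horizontal distance between praline_pink2 and praline_mint2 below 0.054 m or horizontal distance between praline_pink2 and praline_blue1 below 0.054 m or horizontal distance between praline_pink2 and praline_blue2 below 0.054 m) and (horizontal distance between praline_mint1 and praline_pink1 below 0.054 m or horizontal distance between praline_mint1 and praline_pink2 below 0.054 m or horizontal distance between praline_mint1 and praline_mint2 below 0.054 m or horizontal distance between praline_mint1 and praline_blue1 below 0.054 m or horizontal distance between praline_mint1 and praline_blue2 below 0.054 m) and (horizontal distance between praline_mint2 and praline_pink1 below 0.054 m or horizontal distance between praline_mint2 and praline_pink2 below 0.054 m or horizontal distance between praline_mint2 and praline_mint1 below 0.054 m or horizontal distance between praline_mint2 and praline_blue1 below 0.054 m or horizontal distance between praline_mint2 and praline_blue2 below 0.054 m) and (horizontal distance between praline_blue1 and praline_pink1 below 0.054 m or horizontal distance between praline_blue1 and praline_pink2 below 0.054 m or horizontal distance between praline_blue1 and praline_mint1 below 0.054 m or horizontal distance between praline_blue1 and praline_mint2 below 0.054 m or horizontal distance between praline_blue1 and praline_blue2 below 0.054 m) and (horizontal distance between praline_blue2 and praline_pink1 below 0.054 m or horizontal distance between praline_blue2 and praline_pink2 below 0.054 m or horizontal distance between praline_blue2 and praline_mint1 below 0.054 m or horizontal distance between praline_blue2 and praline_mint2 below 0.054 m or horizontal distance between praline_blue2 and praline_blue1 below 0.054 m) and linear speed of each of praline_gold, praline_pink1, praline_pink2, praline_mint1, praline_mint2, praline_blue1, praline_blue2 below 0.02 m/s and contact force between the fingers and praline_gold below 0.1 N and contact force between the fingers and praline_pink1 below 0.1 N and contact force between the fingers and praline_pink2 below 0.1 N and contact force between the fingers and praline_mint1 below 0.1 N and contact force between the fingers and praline_mint2 below 0.1 N and contact force between the fingers and praline_blue1 below 0.1 N and contact force between the fingers and praline_blue2 below 0.1 N), for 0.2 s.
3. the amber key is pressed alone (value of joint key_amber above 0.0045 m and value of joint each of key_green, key_blue, key_red below 0.002 m), for 0.05 s.
4. then the blue key is pressed alone (value of joint key_blue above 0.0045 m and value of joint each of key_green, key_amber, key_red below 0.002 m), for 0.05 s.
5. then the amber key is pressed alone once more (all of step 3), for 0.05 s.
6. then the red key is pressed alone (value of joint key_red above 0.0045 m and value of joint each of key_green, key_amber, key_blue below 0.002 m), for 0.05 s.
At the end, for the whole second after the job is handed in: All pralines present stand upright (7 deg) on the tin's floor (5 mm), at rest; gold centre within 8 mm of the tin's; each other centre within 53 mm of gold's, 56 mm of the tin's and 54 mm of another ring praline's; all keys up (horizontal distance between praline_gold and tin_floor below 0.008 m and z of each of praline_gold, praline_pink1, praline_pink2, praline_mint1, praline_mint2, praline_blue1, praline_blue2 in the frame of tin_floor below 0.005 m and angle between each of praline_gold, praline_pink1, praline_pink2, praline_mint1, praline_mint2, praline_blue1, praline_blue2's own z axis and vertical below 0.12 rad and horizontal distance between each of praline_pink1, praline_pink2, praline_mint1, praline_mint2, praline_blue1, praline_blue2 and praline_gold below 0.053 m and horizontal distance between each of praline_pink1, praline_pink2, praline_mint1, praline_mint2, praline_blue1, praline_blue2 and tin_floor below 0.056 m and (horizontal distance between praline_pink1 and praline_pink2 below 0.054 m or horizontal distance between praline_pink1 and praline_mint1 below 0.054 m or horizontal distance between praline_pink1 and praline_mint2 below 0.054 m or horizontal distance between praline_pink1 and praline_blue1 below 0.054 m or horizontal distance between praline_pink1 and praline_blue2 below 0.054 m) and (horizontal distance between praline_pink2 and praline_pink1 below 0.054 m or horizontal distance between praline_pink2 and praline_mint1 below 0.054 m or horizontal distance between praline_pink2 and praline_mint2 below 0.054 m or horizontal distance between praline_pink2 and praline_blue1 below 0.054 m or horizontal distance between praline_pink2 and praline_blue2 below 0.054 m) and (horizontal distance between praline_mint1 and praline_pink1 below 0.054 m or horizontal distance between praline_mint1 and praline_pink2 below 0.054 m or horizontal distance between praline_mint1 and praline_mint2 below 0.054 m or horizontal distance between praline_mint1 and praline_blue1 below 0.054 m or horizontal distance between praline_mint1 and praline_blue2 below 0.054 m) and (horizontal distance between praline_mint2 and praline_pink1 below 0.054 m or horizontal distance between praline_mint2 and praline_pink2 below 0.054 m or horizontal distance between praline_mint2 and praline_mint1 below 0.054 m or horizontal distance between praline_mint2 and praline_blue1 below 0.054 m or horizontal distance between praline_mint2 and praline_blue2 below 0.054 m) and (horizontal distance between praline_blue1 and praline_pink1 below 0.054 m or horizontal distance between praline_blue1 and praline_pink2 below 0.054 m or horizontal distance between praline_blue1 and praline_mint1 below 0.054 m or horizontal distance between praline_blue1 and praline_mint2 below 0.054 m or horizontal distance between praline_blue1 and praline_blue2 below 0.054 m) and (horizontal distance between praline_blue2 and praline_pink1 below 0.054 m or horizontal distance between praline_blue2 and praline_pink2 below 0.054 m or horizontal distance between praline_blue2 and praline_mint1 below 0.054 m or horizontal distance between praline_blue2 and praline_mint2 below 0.054 m or horizontal distance between praline_blue2 and praline_blue1 below 0.054 m) and linear speed of each of praline_gold, praline_pink1, praline_pink2, praline_mint1, praline_mint2, praline_blue1, praline_blue2 below 0.02 m/s and value of joint each of key_green, key_amber, key_blue, key_red below 0.002 m); the robot touches nothing.
It fails at once if the amber, blue or red key is pressed while a praline is still away from the tin (more than 120 mm from its centre) (value of joint any of key_amber, key_blue, key_red above 0.0045 m and horizontal distance between any of praline_gold, praline_pink1, praline_pink2, praline_mint1, praline_mint2, praline_blue1, praline_blue2 and tin_floor above 0.12 m).
It fails at once if two keys are down together (value of joint each of key_green, key_amber above 0.0045 m or value of joint each of key_green, key_blue above 0.0045 m or value of joint each of key_green, key_red above 0.0045 m or value of joint each of key_amber, key_blue above 0.0045 m or value of joint each of key_amber, key_red above 0.0045 m or value of joint each of key_blue, key_red above 0.0045 m).
It fails at once if the price card, jar or dish is shifted by more than 30 mm (distance of any of price_card, jar, dish from where it was at the start of the episode above 0.03 m).
Of praline_pink1, praline_pink2, praline_mint1, praline_mint2, praline_blue1, praline_blue2 only 4 to 6 are there at a start; the rules pass over those that are not, and their reading is None.
At some moment in a run one of praline_gold, praline_pink1, praline_pink2, praline_mint1, praline_mint2, praline_blue1, praline_blue2 may be knocked a few centimetres aside while the robot is not near it.
It also fails if it takes over 210 s, if anything falls off the work surface, if the arm or the gripper's body presses on something with over 40 N, if the wrist force passes 120 N, or if a joint passes its speed limit or range.

### The arm

A 6-joint arm with a two-finger parallel gripper is mounted at the origin on the work surface. World frame = base frame: x ahead of the robot, y to its left, z up, the work surface at z = 0. Lengths are in m, angles in degrees, forces in N, time in s.
With the tool pointing down it reaches from about 0.4 to 0.825 m from the base axis. Payload 7 kg.
Tool frame: the origin (TCP) lies midway between the tips of the shut fingers; the grasp point (between the pads) lies 19 mm behind it; z points along the fingers, y is the line along which they close (so a half turn about z gives the same grasp; the last joint's range is limited). The gripper opens to 88 mm and grips with 3 to 60 N. Pads are 19 mm wide; open, the fingers measure 130 mm over their backs; the gripper's body (78 mm by 193 mm) begins 47 mm behind the grasp point.
Start: joints at [87.267, 20.546, 0.682, 0, -70.136, -16.507], TCP at [0.222, 0.637, 0.227] pointing down, gripper open.
Joint ranges: [-176.03, 176.03], [-82.01, 121.73], [-58.28, 71.71], [-173.87, 95.51], [-174.79, -0.11], [-173.66, 173.66]. Speed limits (degrees/s): [136.94, 136.94, 172.46, 180, 180, 180].

### API

Orientations are given as a 3x3 rotation matrix whose columns are the frame's x, y, z axes.
In Python, from rig import robot gives the robot as it stands. Calls block until the motion is done:
- robot.goto(position, orientation): joint-space move of the TCP to a pose.
- robot.servo_line(position, ori=None, speed=0.15): straight line of the TCP; ori=None keeps the orientation; speed is the mean speed in m/s.
- robot.movej(angles): joint-space move.
- robot.move_gripper(opening): opening from 0.0 (shut) to 1.0 (fully open); the grip force is fixed at half the most; returns when the fingers have stopped.
- robot.dwell(seconds).
- robot.ik(position, orientation): joint angles nearest the present ones, or None.
- robot.grab_frame(name): name is "scene" or "top" or "wrist"; returns (picture, depth): 384x512x3 uint8, red, green, blue; 384x512 float32, m along the optical axis (not along the pixel's ray), 0 where there is no reading.
- robot.camera_info(name): a dict with "vfov" (degrees; the focal length in pixels is half the picture's height over the tangent of half this angle, whatever the lens; pixels are square), "cx", "cy" (the principal point, pixels), "view" (4x4, takes a point from world to camera coordinates); the wrist camera has in their place "T_tool_cam" (4x4, takes a point from camera to tool coordinates, whose origin is the TCP and whose axes are the flange's). Camera axes: x right, y down, z forward; pixel columns grow to the right and rows downward; lengths in m; the calibration is good to about 2 mm. A picture is of the moment at which its call begins: read the wrist's pose just before it. camera_info takes no time and is no camera call.
A pose or a line that the arm cannot do raises robot.Unreachable and nothing moves.
- robot.job_done(): hands the job in; it is judged then, once.
Readings, each from a call of its own:
- robot.read_t(): time.
- robot.read_qpos(): joint angles.
- robot.read_qvel(): joint speeds.
- robot.read_effort(): joint torques, N m.
- robot.read_position(): TCP position.
- robot.read_tcp_rot(): TCP orientation.
- robot.read_force(): force on the tool from outside, world axes, zero at the start.
- robot.read_ft_torque(): the same for the moment, N m.
- robot.read_grip_width(): opening from 0.0 (shut) to 1.0 (fully open).
- robot.read_finger_force(): force on a finger pad.
Only numpy, scipy, OpenCV 4.12 (cv2) and the standard library are available. Lean on these libraries where they do the work, as an engineer would, in place of code of your own. Each camera call takes 0.05 s, during which the arm holds its last target. There are 200 camera calls.

## Working session

There is one attempt and no reset: what is moved stays moved. The work goes in short steps, each a Python script; the robot and the scene stay as the last script left them, time stands still between calls to the robot, and variables do not carry over. Pictures are saved under pics/ and viewed, at most 14 in all, crops included, and the job is handed in when it is done.

```bash
mkdir -p pics; ls
python3 - <<'E'
from rig import robot
import cv2, numpy as np
for n in ["scene","top"]:
    p,d=robot.grab_frame(n); cv2.imwrite(f"pics/{n}0.png",p[:,:,::-1]); np.savez(f"{n}0.npz",p=p,d=d)
    c=robot.camera_info(n); print(n,c["vfov"],c["cx"],c["cy"],np.round(c["view"],3).tolist())
c=robot.camera_info("wrist");print(c)
print(robot.read_tcp_rot(),robot.read_t())
E
```

```text
pics
scene 42.75198862314234 255.16544768816874 190.66828475372336 [[0.473, 0.881, -0.02, -0.235], [0.572, -0.324, -0.754, -0.262], [-0.67, 0.345, -0.657, 2.12], [0.0, 0.0, 0.0, 1.0]]
top 49.47370267224038 258.6762021633478 189.1552727420716 [[0.009, -1.0, 0.003, -0.027], [-0.991, -0.009, -0.136, 0.578], [0.136, -0.002, -0.991, 1.18], [0.0, 0.0, 0.0, 1.0]]
{'vfov': 70.26746478151517, 'cx': 252.01429596730068, 'cy': 193.36801263164796, 'T_tool_cam': array([[-3.13510930e-04, -9.63387985e-01, -2.68110971e-01,
         7.25759468e-02],
       [ 9.99999822e-01, -4.38315923e-04,  4.05643302e-04,
        -1.14547902e-04],
       [-5.08309191e-04, -2.68110796e-01,  9.63387950e-01,
        -1.58514274e-01],
       [ 0.00000000e+00,  0.00000000e+00,  0.00000000e+00,
         1.00000000e+00]])}
[[ 9.44108988e-01 -3.29633280e-01 -3.45141965e-04]
 [-3.29633428e-01 -9.44107911e-01 -1.43392523e-03]
 [ 1.46818218e-04  1.46755203e-03 -9.99998912e-01]] 0.1
```

View pics/top0.png

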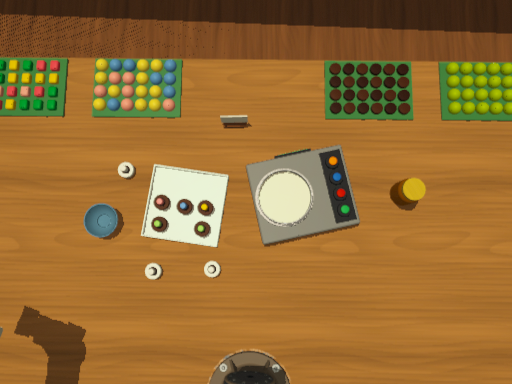

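View pics/scene0.png

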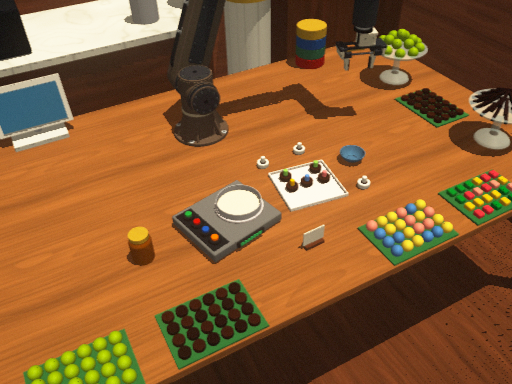

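Top view: the tray holds gold (205,207), pink (161,202), blue (184,206) and mint (159,224) and (202,228). The white look-alikes are outside it at (126,170), (153,271) and (212,269). Keys: amber (333,160), blue (337,177), red (341,193), green (345,209). The tin is at (285,197). The caps are saturated colours on the tray, so the choice is by colour within the tray region. The dummies in the coloured crates and the white ones are excluded.

```bash
cat > h.py <<'E'
from rig import robot
import cv2, numpy as np
def cam(n):
    """focal, cx, cy, T_world_cam; call just before grab_frame"""
    c=robot.camera_info(n); f=192/np.tan(np.radians(c["vfov"]/2))
    if n=="wrist":
        T=np.eye(4);T[:3,:3]=robot.read_tcp_rot();T[:3,3]=robot.read_position();T=T@c["T_tool_cam"]
    else: T=np.linalg.inv(c["view"])
    return f,c["cx"],c["cy"],T
def ray(C,u,v,z):
    f,cx,cy,T=C; d=T[:3,:3]@np.array([(u-cx)/f,(v-cy)/f,1]); o=T[:3,3]
    return o+d*(z-o[2])/d[2]
def depthpt(C,u,v,D):
    f,cx,cy,T=C; z=D[int(round(v)),int(round(u))]
    return (T@np.array([(u-cx)/f*z,(v-cy)/f*z,z,1]))[:3]
HUE={"gold":(22,30),"pink":(0,8),"mint":(38,60),"blue":(100,112),"amber":(12,20),"red":(0,4),"green":(50,75)}
def blobs(p,mask,amin=20):
    n,l,s,c=cv2.connectedComponentsWithStats(mask.astype(np.uint8))
    return [(s[i,4],*c[i]) for i in range(1,n) if s[i,4]>=amin]
def R(yaw):
    """tool down, closing axis (y) at angle yaw (deg) in the world"""
    a=np.radians(yaw); y=np.array([np.cos(a),np.sin(a),0]); z=np.array([0,0,-1.]); return np.column_stack([np.cross(y,z),y,z])
E
python3 - <<'E'
from h import *
C=cam("top");z=np.load("top0.npz");p,D=z["p"],z["d"]
hsv=cv2.cvtColor(p,cv2.COLOR_RGB2HSV)
for n,u,v in [("gold",205,207),("pink",161,202),("blue",184,206),("mintA",159,224),("mintB",202,228),("amber",333,160),("kblue",337,177),("red",341,193),("green",345,209),("tin",285,197),("w",126,170)]:
    print(n,hsv[v,u],np.round(depthpt(C,u,v,D),3))
print(ray(C,116,0,0)[:2])
crop=cv2.resize(p[155:255,135:365],(800,348),interpolation=cv2.INTER_CUBIC);cv2.imwrite("pics/crop.png",crop[:,:,::-1])
E
```

```text
gold [ 26 255 237] [0.524 0.134 0.041]
pink [  6 122 213] [0.537 0.26  0.05 ]
blue [102  98 198] [0.526 0.193 0.049]
mintA [ 42 157 159] [0.474 0.264 0.044]
mintB [ 41 144 216] [0.463 0.14  0.044]
amber [ 18 255 239] [ 0.661 -0.236  0.067]
kblue [103 208 174] [ 0.612 -0.247  0.066]
red [  3 255 210] [ 0.565 -0.257  0.068]
green [ 67 199 177] [ 0.52  -0.267  0.068]
tin [ 30  44 235] [ 0.554 -0.098  0.055]
w [ 24  58 110] [0.633 0.371 0.032]
[1.193771   0.44266932]
```

View pics/crop.png

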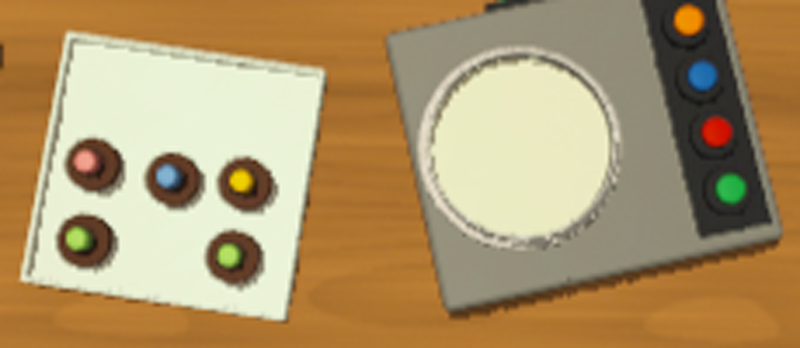

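The crop confirms five pralines in the tray: gold, pink, blue and two mint. Tin, keys and heights are consistent (caps about 0.048, keys about 0.067, floor about 0.056). Next I look from close above the scale, then the tray.

```bash
cat >> h.py <<'E'
def go(x,y,z,yaw):
    q0=np.array(robot.read_qpos()); best=None
    for a in (yaw,yaw+180):
        q=robot.ik([x,y,z],R(a))
        if q is None: continue
        d=abs(np.array(q)-q0).max()
        if best is None or d<best[0]: best=(d,a)
    if best is None: raise RuntimeError(f"no ik {x,y,z,yaw}")
    robot.goto([x,y,z],R(best[1]))
def look(name):
    C=cam("wrist");p,D=robot.grab_frame("wrist");cv2.imwrite(f"pics/{name}.png",p[:,:,::-1]);return C,p,D
E
python3 - <<'E'
from h import *
print(robot.read_qpos())
go(0.53,0.19,0.20,70); C,p,D=look("w_tray"); np.savez("w_tray",p=p,D=D,f=C[0],cx=C[1],cy=C[2],T=C[3]);print(C[3][:3,3],robot.read_position())
go(0.57,-0.16,0.20,90); C,p,D=look("w_scale"); np.savez("w_scale",p=p,D=D,f=C[0],cx=C[1],cy=C[2],T=C[3]);print(C[3][:3,3],robot.read_t(),robot.read_qpos())
E
```

```text
[ 8.72669534e+01  2.05878356e+01  6.38872020e-01 -1.68371622e-02
 -7.01340446e+01 -1.65077543e+01]
[0.59821309 0.16618818 0.35854033] [0.52992864 0.19090504 0.19997375]
[ 0.64285525 -0.1591319   0.35851696] 3.4833 [ 3.32281913e+00  1.38644823e+01 -1.23475144e+01 -4.53263167e-03
 -6.37768346e+01  8.67312247e+01]
```

View pics/w_tray.png

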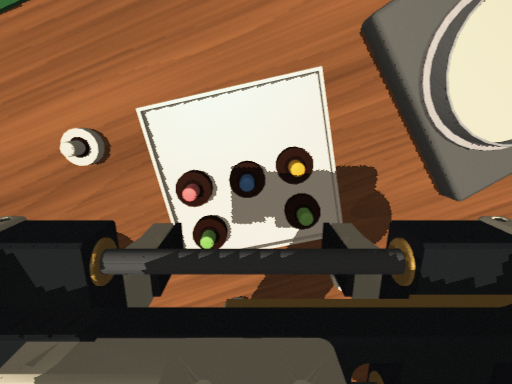

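View pics/w_scale.png

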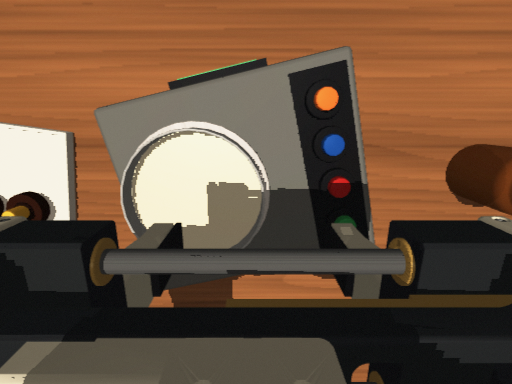

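Wrist pictures: the tray pralines are at gold (297,168), blue (247,183), pink (191,192), mint (207,240) and (305,214), with the white look-alike at (82,147). In the scale view, tin (195,190) and keys amber (326,98), blue (333,145), red (339,187). The gripper hides rows below 220, so I shift the view back and use depth.

```bash
cat >> h.py <<'E'
def cloud(C,D):
    f,cx,cy,T=C; v,u=np.mgrid[:D.shape[0],:D.shape[1]]
    P=np.stack([(u-cx)/f*D,(v-cy)/f*D,D],-1)@T[:3,:3].T+T[:3,3]; P[D<=0]=np.nan; return P
def caps(C,p,D,zlo,zhi,box):
    """cap tops: blobs of points with height in zlo..zhi inside box (x0,x1,y0,y1): (name,x,y,z,n,u,v)"""
    P=cloud(C,D); x,y,z=P[...,0],P[...,1],P[...,2]
    m=(z>zlo)&(z<zhi)&(x>box[0])&(x<box[1])&(y>box[2])&(y<box[3]); m[228:]=False
    hsv=cv2.cvtColor(p,cv2.COLOR_RGB2HSV); n,l,s,c=cv2.connectedComponentsWithStats(m.astype(np.uint8)); out=[]
    for i in range(1,n):
        if s[i,4]<25: continue
        k=l==i; h=np.median(hsv[k],0); nm="white" if h[1]<70 else "amber" if 10<h[0]<=21 else "gold" if 21<h[0]<33 else "mint" if 33<h[0]<60 else "green" if h[0]<90 and h[0]>59 else "blue" if 90<=h[0]<125 else "pink"
        # centre by casting the ray through the min. enclosing circle's centre onto the median height
        zz=np.median(z[k]); ct,_=cv2.findContours(k.astype(np.uint8),cv2.RETR_EXTERNAL,cv2.CHAIN_APPROX_NONE); (cu,cv_),r=cv2.minEnclosingCircle(ct[0])
        q=ray(C,*c[i],zz); out.append((nm,*np.round(q,4),int(s[i,4]),*np.round(c[i]).astype(int)))
    return out
def tin(C,D,g=(0.554,-0.098)):
    P=cloud(C,D)[:228]; r=np.hypot(P[...,0]-g[0],P[...,1]-g[1])
    k=(P[...,2]>0.074)&(P[...,2]<0.086)&(r>0.06)&(r<0.095); q=P[k][:,:2]
    from scipy.optimize import least_squares
    s=least_squares(lambda a:np.hypot(q[:,0]-a[0],q[:,1]-a[1])-a[2],[*g,0.076],loss="soft_l1",f_scale=0.002)
    return s.x,len(q),np.median(P[k][:,2])
E
python3 - <<'E'
from h import *
go(0.46,-0.15,0.20,90); robot.dwell(.3); C,p,D=look("w_scale2")
print("tin",tin(C,D)); print("floor z",np.median(cloud(C,D)[...,2][(lambda P:np.hypot(P[...,0]-.554,P[...,1]+.098)<.05)(cloud(C,D))]))
for k in caps(C,p,D,0.055,0.08,(0.45,0.72,-0.32,-0.2)): print(k)
go(0.42,0.19,0.20,90); robot.dwell(.3); C,p,D=look("w_tray2")
for k in caps(C,p,D,0.038,0.06,(0.4,0.7,0.05,0.33)): print(k)
print(robot.read_t())
E
```

```text
tin (array([ 0.55523085, -0.09610254,  0.07542257]), 2047, np.float64(0.07875216912746041))
floor z 0.056674767715801155
('white', np.float64(0.6143), np.float64(-0.2456), np.float64(0.0582), 1413, np.int64(350), np.int64(31))
('white', np.float64(0.5679), np.float64(-0.2562), np.float64(0.0582), 1231, np.int64(356), np.int64(82))
('white', np.float64(0.5216), np.float64(-0.267), np.float64(0.0582), 1083, np.int64(361), np.int64(128))
('pink', np.float64(0.5403), np.float64(0.2644), np.float64(0.0477), 261, np.int64(180), np.int64(71))
('blue', np.float64(0.5286), np.float64(0.1975), np.float64(0.0481), 235, np.int64(244), np.int64(82))
('gold', np.float64(0.5254), np.float64(0.1369), np.float64(0.048), 244, np.int64(301), np.int64(86))
('mint', np.float64(0.4769), np.float64(0.2689), np.float64(0.0479), 219, np.int64(180), np.int64(132))
('mint', np.float64(0.4644), np.float64(0.1453), np.float64(0.048), 204, np.int64(291), np.int64(144))
5.9917
```

View pics/w_scale2.png

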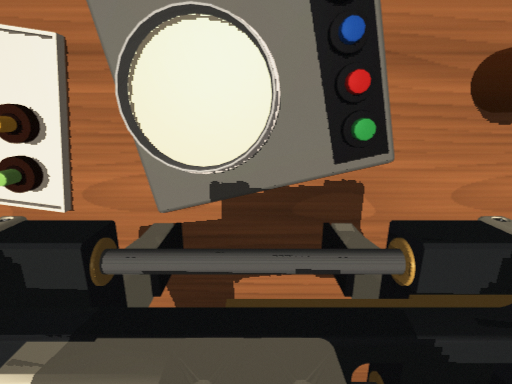

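```bash
cat >> h.py <<'E'
TIN=np.array([0.5552,-0.0961]); ROW=13.0
KEY={"green":(.5216,-.2670),"red":(.5679,-.2562),"blue":(.6143,-.2456),"amber":(.6605,-.2350)}
def press(k):
    x,y=KEY[k]; go(x,y,0.11,ROW+90); robot.servo_line([x,y,0.072],speed=0.08); robot.dwell(.2); f0=robot.read_force()[2]
    for z in np.arange(0.070,0.0585,-0.001):
        robot.servo_line([x,y,z],speed=0.03); robot.dwell(.05); f=robot.read_force()[2]-f0
        if f>8 : break
    print(k,"bottom tcp",np.round(robot.read_position(),4),"force",round(f,1)); robot.dwell(.15)
    robot.servo_line([x,y,0.11],speed=0.1); robot.dwell(.2)
def tray():
    go(0.42,0.19,0.20,90); robot.dwell(.3); C=cam("wrist"); p,D=robot.grab_frame("wrist"); return caps(C,p,D,0.038,0.06,(0.36,0.75,0.0,0.4))
def pick(x,y,yaw):
    robot.move_gripper(0.42); go(x,y,0.10,yaw); robot.servo_line([x,y,0.0275],speed=0.1); robot.dwell(.2); robot.move_gripper(0.0)
    w=robot.read_grip_width()*88; robot.servo_line([x,y,0.17],speed=0.15); print("grip mm",round(w,1),"pad N",np.round(robot.read_finger_force(),1)); return w
def place(x,y,yaw):
    go(x,y,0.17,yaw); robot.servo_line([x,y,0.11],speed=0.15); f0=robot.read_force()[2]
    robot.servo_line([x,y,0.0805],speed=0.05); robot.dwell(.2); print("dFz",round(robot.read_force()[2]-f0,1),np.round(robot.read_position(),4))
    robot.move_gripper(0.36); robot.servo_line([x,y,0.15],speed=0.1)
def tinlook(name):
    go(0.43,-0.10,0.20,90); robot.dwell(.3); C,p,D=look(name); return caps(C,p,D,0.092,0.11,(0.4,0.72,-0.2,0.0)),tin(C,D)
E
python3 - <<'E'
from h import *
robot.move_gripper(0.0); go(.48,-.1,.2,90); press("green")
t=[k for k in tray()]; print([(k[0],k[1],k[2]) for k in t])
g=[k for k in t if k[0]=="gold"][0]
if pick(g[1],g[2],60)>14: place(*TIN,60); print(tinlook("tin1"))
print(robot.read_t())
E
```

```text
green bottom tcp [ 0.5218 -0.2671  0.0612] force 14.1
[('white', np.float64(0.5929), np.float64(0.0035)), ('pink', np.float64(0.5403), np.float64(0.2646)), ('blue', np.float64(0.5287), np.float64(0.1974)), ('gold', np.float64(0.5254), np.float64(0.1369)), ('mint', np.float64(0.4768), np.float64(0.2689)), ('mint', np.float64(0.4644), np.float64(0.1452))]
grip mm 17.1 pad N 30.0
dFz 0.0 [ 0.5553 -0.0961  0.0805]
([('gold', np.float64(0.555), np.float64(-0.097), np.float64(0.1), 376, np.int64(248), np.int64(54))], (array([ 0.55504388, -0.09587337,  0.07537271]), 1372, np.float64(0.07896694569351845)))
25.4333
```

Run:
```python
from h import *
for i,th in enumerate([-60,0,60,120]):
    t=[k for k in tray() if k[0] in("pink","blue","mint")]; print(robot.read_t(),[(k[0],float(k[1]),float(k[2])) for k in t])
    if len(t)!=4-i: print("count!"); break
    k=t[-1]; yaw=th+90; a=np.radians(th)
    if pick(k[1],k[2],yaw)<14: print("missed"); break
    x,y=TIN+0.0495*np.array([np.cos(a),np.sin(a)]); place(x,y,yaw)
    c,_=tinlook(f"tin_{i}"); print([(q[0],*[float(v) for v in q[1:4]]) for q in c])
    if len(c)<i+2 and i<1: break
print(robot.read_t())
```

```text
26.9 [('pink', 0.5402, 0.2646), ('blue', 0.5287, 0.1974), ('mint', 0.4768, 0.2689), ('mint', 0.4644, 0.1452)]
grip mm 17.3 pad N 30.0
dFz -1.4 [ 0.58   -0.139   0.0805]
[('mint', 0.5786, -0.1386, 0.0999), ('gold', 0.5549, -0.097, 0.1001)]
37.5333 [('pink', 0.5402, 0.2645), ('blue', 0.5286, 0.1973), ('mint', 0.4769, 0.2688)]
grip mm 17.9 pad N 30.0
dFz -1.2 [ 0.6048 -0.0961  0.0805]
[('mint', 0.596, -0.0965, 0.0956), ('mint', 0.5786, -0.1385, 0.1), ('gold', 0.5549, -0.097, 0.1001)]
48.0583 [('blue', 0.5648, 0.2233), ('pink', 0.5403, 0.2646)]
grip mm 17.1 pad N 30.0
dFz -0.6 [ 0.58   -0.0532  0.0805]
[('mint', 0.5961, -0.0967, 0.0956), ('pink', 0.5798, -0.0528, 0.0999), ('mint', 0.5786, -0.1385, 0.1), ('gold', 0.5549, -0.0969, 0.1001)]
58.9917 [('blue', 0.5649, 0.2232)]
grip mm 17.5 pad N 30.0
dFz -1.8 [ 0.5306 -0.0532  0.0806]
[('mint', 0.5962, -0.0967, 0.0952), ('pink', 0.5798, -0.0528, 0.1001), ('mint', 0.5785, -0.1385, 0.1001), ('gold', 0.5549, -0.0969, 0.1), ('blue', 0.5301, -0.054, 0.0999)]
68.1833
```

The blue one was knocked mid-run, and the fresh look handled it. The mint at 0° reads oddly and may be cut off at the picture's edge, so I look again from further out.

Run:
```python
from h import *
go(0.47,-0.10,0.22,90); robot.dwell(.3); C,p,D=look("tin_chk")
c=caps(C,p,D,0.092,0.11,(0.4,0.72,-0.2,0.0)); T=tin(C,D); print(T)
for q in c: print(q[0],*map(float,q[1:4]),"r tin",round(np.hypot(q[1]-TIN[0],q[2]-TIN[1]),4),[round(float(np.hypot(q[1]-o[1],q[2]-o[2])),4) for o in c])
```

```text
(array([ 0.5525611 , -0.0979437 ,  0.07199335]), 3313, np.float64(0.07705742231036289))
mint 0.6033 -0.0967 0.1 r tin 0.0481 [0.0, 0.0493, 0.0483, 0.0477, 0.0843]
pink 0.5806 -0.0529 0.1 r tin 0.0501 [0.0493, 0.0, 0.0857, 0.0507, 0.0499]
mint 0.5793 -0.1386 0.1 r tin 0.0489 [0.0483, 0.0857, 0.0, 0.0479, 0.0977]
gold 0.5556 -0.097 0.1 r tin 0.001 [0.0477, 0.0507, 0.0479, 0.0, 0.0498]
blue 0.5307 -0.0539 0.0999 r tin 0.0488 [0.0843, 0.0499, 0.0977, 0.0498, 0.0]
```

View pics/tin_chk.png

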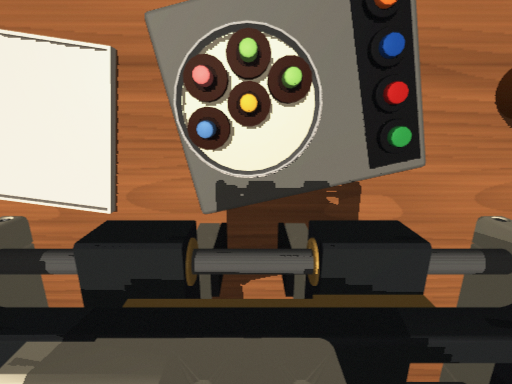

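The picture shows gold (248,103) in the middle, with blue (206,129), pink (201,75), mint (248,48) and mint (292,76) packed round it. All cap tops are at 0.100, spacings are at most 50.7 mm, and the tray is empty. Now the code.

Run:
```python
from h import *
robot.move_gripper(0.0)
x,y=KEY["amber"]; p=robot.read_position(); robot.servo_line([p[0],p[1],0.22])
for k in ["amber","blue","amber","red"]: press(k)
p=robot.read_position(); robot.servo_line([p[0],p[1],0.2])
go(0.47,-0.10,0.22,90); robot.dwell(.5); C,p,D=look("final")
c=caps(C,p,D,0.092,0.11,(0.4,0.72,-0.2,0.0))
for q in c: print(q[0],*map(float,q[1:4]))
print(robot.read_t())
```

```text
amber bottom tcp [ 0.6607 -0.2351  0.0613] force 12.4
blue bottom tcp [ 0.6145 -0.2457  0.0612] force 12.4
amber bottom tcp [ 0.6607 -0.235   0.0612] force 11.0
red bottom tcp [ 0.5681 -0.2563  0.0612] force 12.6
mint 0.6034 -0.0967 0.0999
pink 0.5806 -0.0529 0.1
mint 0.5793 -0.1386 0.1001
gold 0.5556 -0.097 0.1001
blue 0.5307 -0.0541 0.0999
94.4667
```

```bash
python3 -c "
from rig import robot
print(robot.job_done())"
```

```text
the job is handed in; nothing more can be done
None
```

The job is handed in at about 95 s: green was pressed with the tin empty, all five pralines are packed with gold in the middle and a final look still showing them in place, then amber, blue, amber and red were each pressed fully down in order; the interface gave no verdict.

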